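# Load a specimen vial into the labeller

### The arm

A 6-joint arm with a two-finger parallel gripper is mounted at the origin on the work surface. World frame = base frame: x ahead of the robot, y to its left, z up, the work surface at z = 0. Lengths are in mm, angles in rad, forces in N, time in s.
With the tool pointing down it reaches from about 300 to 850 mm from the base axis. Payload 5.4 kg.
Tool frame: the origin (TCP) lies at the very end of the fingers, on their centre line; the grasp point (between the pads) lies behind it (ctrl.grasp_offset is the z of the grasp point in the tool frame, in mm); z points along the fingers, y is the direction in which the jaws open and shut (so a half turn about z gives the same grasp; the last joint's range is limited). The gripper opens to 85 mm and grips with 20 to 120 N. Pads are 22 mm wide; open, the fingers measure 114 mm over their backs; the gripper's body (76 mm by 85 mm) begins 54 mm behind the grasp point. The pads swing forward as they close: fully open they stand 13 mm farther back than shut.
Start: joints at [1.024, 0.158, 1.597, -0, 1.386, -0.21], TCP at [190.029, 542.674, 231.299] pointing down, gripper open.
Joint ranges: [-2.91, 2.91], [-0.94, 2.29], [0.18, 2.7], [-1.29, 4.43], [0.17, 2.64], [-3, 3]. Speed limits (rad/s): [2.57, 2.57, 3.14, 3.14, 3.14, 3.14].

### API

Orientations are given as a unit quaternion [w, x, y, z].
In Python, from workcell import ctrl gives the robot as it stands.
- The arm moves only by the tool step_arm, never from a script. Its argument "moves" is a list of rows, each an object with "grip": the closure, from -1 (fully open) to 1 (shut), so that 0 is half open; "linear": the shift along the tool's x, y, z in m, a list of three; "turn": the turn about the tool's z in degrees. In form: [{"grip": grip, "linear": [tx, ty, tz], "turn": turn}, ...]. A call has 1 to 20 rows; each row shifts and turns the pose as measured when the row begins, along the tool's axes as they then stand; what a row does not reach is not made up. A row lasts 1/10 s, in which the tool goes at most 50 mm and 8.59 degrees, less where a joint would pass 70% of its speed; a pose out of reach is approached as far as the arm can. A call is refused whole if a number of a shift passes 0.05 or a number of a turn 8.59, either way. A call with a gripper value outside its range is refused whole. The fingers move at their own pace and stop on an object; the grip force is fixed at half the most. Time passes only in rows, so rows that do not move let the fingers close. It gives the time, the measured TCP pose, the force and the opening at its end, in the units of the state.
- ctrl.get_obs(): the state, without advancing time (a new reading comes with each control period).
- ctrl.grab_frame(name): name is "scene" or "side" or "wrist"; returns the picture (480x640x3 uint8, red, green, blue); there is no depth.
- ctrl.camera_info(name): a dict with "fovy" (degrees; the focal length in pixels is half the picture's height over the tangent of half this angle, whatever the lens; pixels are square), "cx", "cy" (the principal point, pixels), "R" (3x3) and "t" (3): a world point X has camera coordinates R X + t. Camera axes: x right, y down, z forward; pixel columns grow to the right and rows downward; lengths in mm; the calibration is good to about 2 mm. A picture is of the moment at which its call begins: read the wrist's pose just before it. camera_info takes no time and is no camera call; for the wrist camera it gives the pose at the moment of the call.
- ctrl.sign_off(): hands the job in, once; it reports no verdict.
The state is a dict: "t": time; "joint_pos": joint angles; "qd": joint speeds; "effort": joint torques, N m; "position": TCP position; "eef_rot": TCP orientation; "contact_force": force on the tool from outside, world axes, zero at the start; "wrist_torque": the same for the moment, N m; "width": finger opening in mm.
Only numpy, scipy, OpenCV 4.12 (cv2) and the standard library are available. Lean on these libraries where they do the work, as an engineer would, in place of code of your own. Each camera call takes 0.05 s, during which the arm holds its last target.

### The job

Load the amber vial with the white cap into the label machine: take the blue-handled push paddle out of its stand, roll the vial up the sloping track with the blade and press it fully home past the sprung red rollers, so that it clicks in against the stop and stays there by itself, then put the paddle back in its stand. The vial is glass: touch it only with the paddle, feel your way in and never push it harder than 8 N, and leave the other things on the counter where they are.

Things in the scene. Friction and masses are not known exactly. Their poses are not given: they have to be found in the camera images.
- labeller: White vial label machine, fixed. Origin on the counter under its track; x runs up the track, y across (control pod with blue panel at y 75 to 150 mm, 78 mm high), z up. The steel track's surface is 45 mm above the origin, rises 3 degrees towards +x, reaches x = -117 to +127 mm and is 98 mm wide between guides 12 mm high. The label reel behind x = 165 mm is 107 mm high.
- track_start (a point): On the track's centre line and surface, at x = -100 mm of the labeller, level with the front faces of two black rests (4 mm high) against which the vial lies at the start. The rests are at the sides, beside the guides, with 76 mm free between them for the blade. x up the slope, y across, z out of the surface.
- roller_zone (a point): On the track's centre line and surface, at x = 55 mm of the labeller, axes as track_start. Two red rollers, 10 mm thick, undersides 17 mm off the track, one at each side with 72 mm between for the blade, hang on sprung arms in a cradle. The cradle is clamped where last used, so they lie from 25 mm before this point to 25 mm past it: not measured, feel for them.
- vial_center (a point): Centre, on the axis, of the amber glass vial with white cap: a cylinder 24 mm thick, 90 mm long, about 45 g, lying across the track and rolling freely, downhill too. Pushing it under the red rollers and on takes 2 to 4 N; 12 mm past them it clicks in and meets a hard stop, where the force climbs at once. Let go sooner, it is pushed out and rolls back to the start.
- paddle_grip (a point): Centre of the paddle's blue handle: 24 mm (own x) by 36 mm (own y), 50 mm high. Centred under it a slippery white blade 5 mm thick (x), 56 mm wide (y), 40 mm deep, its lower edge 65 mm below this point; either flat side pushes, along x. 90 g. At the start the handle's underside rests on the stand, this point 75 mm above the stand's origin, same axes.
- stand: Grey paddle stand, fixed: a block 75 mm (x) by 95 mm (y) and 50 mm high with an upright through slot in the middle, 9 mm (x) by 62 mm (y), chamfered 3 mm at the mouth. Origin at the centre of its underside. It stands left or right of the machine.
- tube_rack: Steel rack of small red- and blue-capped tubes, 70 by 150 mm, 92 mm high; origin at the centre of its underside. On the other side of the machine from the stand. Leave alone.
- vial_blue: Amber vial with blue cap standing upright, 24 mm thick, 90 mm high; origin at its foot. Leave alone.
- vial_green: Amber vial with green cap standing upright, 24 mm thick, 90 mm high; origin at its foot. Leave alone.
- label_roll: Spare roll of white labels lying flat, 84 mm across, 45 mm high; origin at the centre of its underside. Leave alone.
- brush: Small flat cleaning brush with black handle lying on the counter, 140 mm long along its x; origin at the middle of its underside. Leave alone.
Mind the look-alikes: they are no part of the job. Leave any purple or yellow look-alike of the part that bears vial_center alone.

How it is judged (in metres and radians):
On the way:
1. the vial is home between the red rollers and the stop and stays there at rest with the paddle off it (x of vial_center in the frame of labeller above 0.039 m and z of vial_center in the frame of labeller below 0.066 m and linear speed of vial below 0.01 m/s and contact force between paddle and vial below 0.005 N), for 0.3 s.
At the end, for the whole second after the job is handed in: The vial lies at rest on the track held between the red rollers and the stop (its centre more than 39 mm along the machine's x), and the paddle hangs upright in the stand's slot again: handle centre within 8 mm of the stand's middle and 70 to 80 mm up, within 0.1 rad of upright, at rest (x of vial_center in the frame of labeller above 0.039 m and z of vial_center in the frame of labeller below 0.066 m and linear speed of each of vial, paddle below 0.01 m/s and horizontal distance between paddle_grip and stand below 0.008 m and z of paddle_grip in the frame of stand between 0.07 and 0.08 m and angle between paddle_grip's own z axis and vertical below 0.1 rad); the robot touches nothing.
It fails at once if the paddle pushes the glass vial with more than 8 N (contact force between paddle and vial above 8 N).
It fails at once if the robot itself touches the vial (contact force between any of the fingers, the arm and vial above 0.3 N).
It fails at once if another thing on the counter is moved by more than 20 mm (distance of any of tube_rack, vial_blue, vial_green, label_roll, brush from where it was at the start of the episode above 0.02 m).
It also fails if it takes over 67 s, if anything falls off the work surface, if the arm or the gripper's body presses on something with over 40 N, if the wrist force passes 120 N, or if a joint passes its speed limit or range.

## Working session

There is one attempt and no reset: what is moved stays moved. The work goes in short steps, Python scripts to look and compute and a tool call to move; the robot and the scene stay as the last step left them, time stands still between calls to the robot, and variables do not carry over. Pictures are saved under pics/ and viewed, and the job is handed in when it is done.

Besides the shell and the picture viewer there is one more tool, called after "Call:" by a JSON object that holds its "name" and its "arguments". step_arm: Moves the arm, as the interface text tells. Its arguments: {"type":"object","properties":{"moves":{"type":"array"}},"required":["moves"]}

```bash
mkdir -p pics; ls; python3 - <<'E'
from workcell import ctrl
import cv2
print(ctrl.get_obs(), ctrl.grasp_offset)
for n in ("scene","side","wrist"):
    i=ctrl.camera_info(n); print(n,i)
    cv2.imwrite(f"pics/{n}0.png",ctrl.grab_frame(n)[:,:,::-1])
E
```

```text
pics
{'t': 0.0, 'joint_pos': array([ 1.02387741e+00,  1.59049756e-01,  1.59828425e+00, -7.63485883e-06,
        1.38620792e+00, -2.10095396e-01]), 'qd': array([ 0.00025849,  0.00115343, -0.00160011,  0.00063216, -0.00135284,
       -0.00037935]), 'effort': array([ 3.36462308e-04, -3.96009529e+01, -3.31427300e+01, -2.74715840e-04,
        8.37141008e-03,  1.85954292e-06]), 'position': array([189.71959164, 542.13769439, 230.29046655]), 'eef_rot': array([-3.56674359e-04,  1.67616020e-01,  9.85851875e-01, -9.07034680e-04]), 'contact_force': array([-0.75313509,  0.77055819,  0.45857731]), 'wrist_torque': array([ 0.03557883, -0.00395491, -0.01518033]), 'width': 85.0337377130117} -18.700000000000003
scene {'fovy': 44.253656466238255, 'cx': 308.4810846072291, 'cy': 232.49054561894215, 'R': array([[ 0.84236388,  0.53882438, -0.00955932],
       [ 0.41333498, -0.65736043, -0.63010432],
       [-0.34579949,  0.52682592, -0.77645165]]), 't': array([-520.10009226, -167.2685575 , 1500.25139063])}
side {'fovy': 44.31746772854338, 'cx': 318.5747679392526, 'cy': 239.06842925204958, 'R': array([[ 0.87039565, -0.49235075,  0.00146361],
       [-0.37552076, -0.66577604, -0.6447685 ],
       [ 0.3184267 ,  0.56065409, -0.7643765 ]]), 't': array([-498.96673674,  307.21416475, 1001.71710596])}
wrist {'fovy': 70.14689595089443, 'cx': 314.7569331506294, 'cy': 244.5944511498434, 'R': array([[ 3.31328518e-01,  9.43515245e-01, -6.28946834e-04],
       [ 9.06041788e-01, -3.17983050e-01,  2.79240146e-01],
       [ 2.63267340e-01, -9.30900757e-02, -9.60221092e-01]]), 't': array([-574.05972022,  -37.01173828,  378.72992352])}
```

View pics/scene0.png

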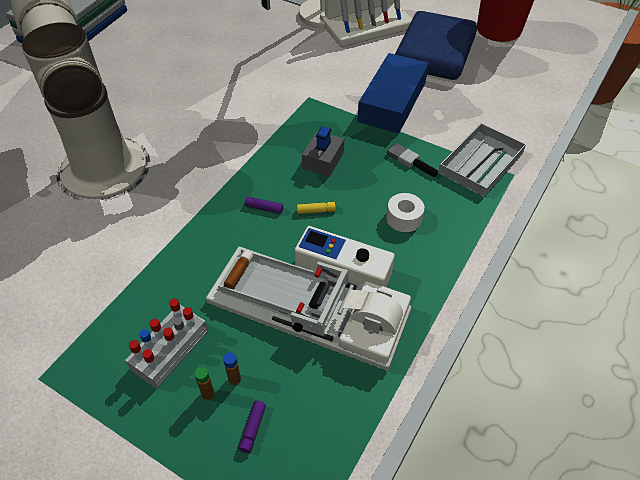

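View pics/side0.png

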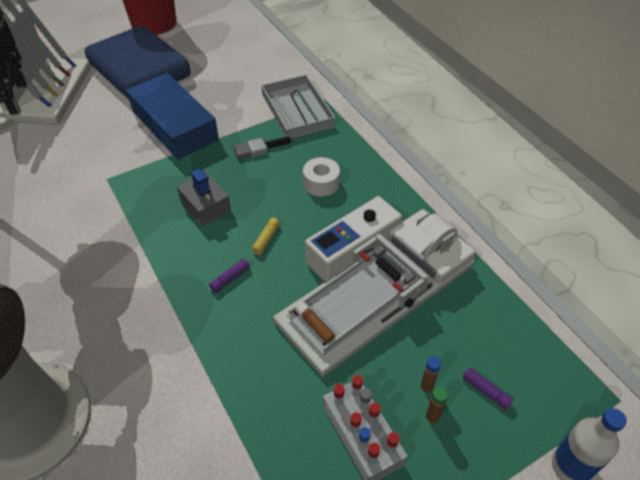

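View pics/wrist0.png

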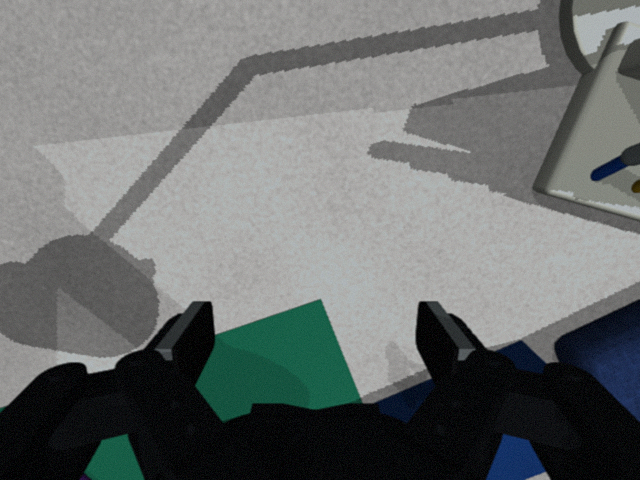

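```bash
cat > h.py <<'E'
import numpy as np, cv2
from workcell import ctrl
def cam(n):
    i=ctrl.camera_info(n); f=240/np.tan(np.radians(i['fovy'])/2)
    return f,i['cx'],i['cy'],np.array(i['R']),np.array(i['t'])
def proj(c,X):
    f,cx,cy,R,t=c; p=R@np.asarray(X,float)+t
    return np.array([cx+f*p[0]/p[2],cy+f*p[1]/p[2]])
def ray(c,uv):
    f,cx,cy,R,t=c
    d=R.T@np.array([(uv[0]-cx)/f,(uv[1]-cy)/f,1.]); return -R.T@t,d/np.linalg.norm(d)
def onz(c,uv,z):
    o,d=ray(c,uv); return o+d*(z-o[2])/d[2]
def tri(c1,a,c2,b):
    o1,d1=ray(c1,a);o2,d2=ray(c2,b)
    s=np.linalg.lstsq(np.c_[d1,-d2],o2-o1,rcond=None)[0]
    p,q=o1+s[0]*d1,o2+s[1]*d2; return (p+q)/2,np.linalg.norm(p-q)
def crop(src,x0,y0,x1,y1,k,out):
    im=cv2.imread(src)[y0:y1,x0:x1]; cv2.imwrite(out,cv2.resize(im,None,fx=k,fy=k,interpolation=cv2.INTER_CUBIC))
E
python3 - <<'E'
from h import *
crop('pics/scene0.png',280,110,370,190,7,'pics/c1.png')
crop('pics/side0.png',160,150,250,230,7,'pics/c2.png')
crop('pics/scene0.png',195,220,420,380,3.5,'pics/c3.png')
crop('pics/side0.png',265,185,485,375,3.1,'pics/c4.png')
E
```

```text
(no output)
```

View pics/c1.png

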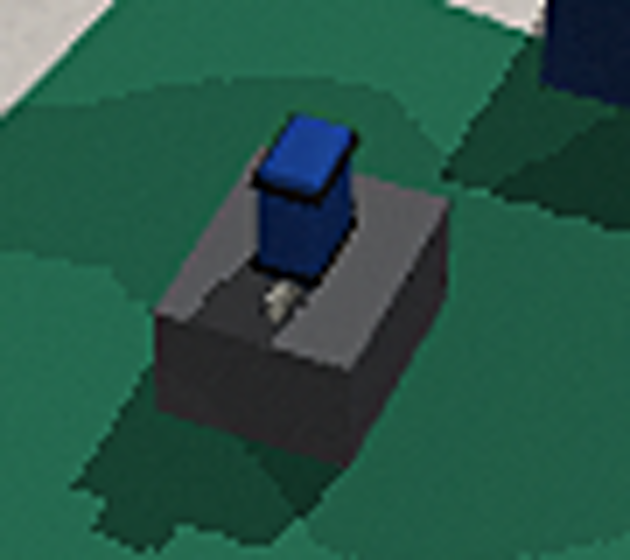

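View pics/c2.png

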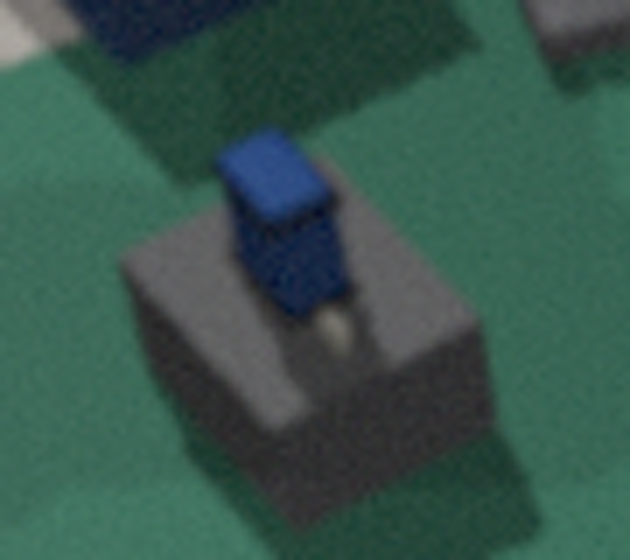

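View pics/c3.png

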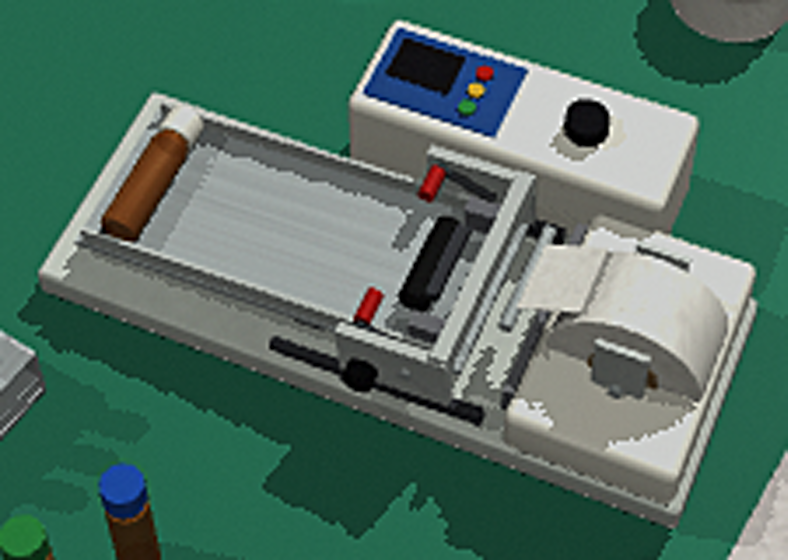

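View pics/c4.png

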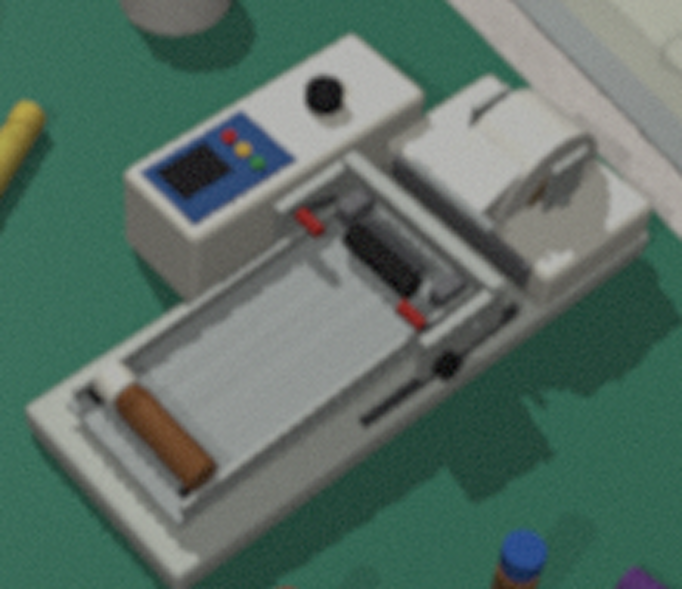

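```bash
cat > m.py <<'E'
from h import *
S=cam('scene');D=cam('side')
s1=lambda x,y:(280+(x+.5)/7-.5,110+(y+.5)/7-.5); s2=lambda x,y:(160+(x+.5)/7-.5,150+(y+.5)/7-.5)
s3=lambda x,y:(195+(x+.5)/3.5-.5,220+(y+.5)/3.5-.5); s4=lambda x,y:(265+(x+.5)/3.1-.5,185+(y+.5)/3.1-.5)
def T(n,a,b): p,e=tri(S,a,D,b); print(n,p.round(1),round(e,1)); return p
print('stand top scene',[onz(S,s1(*p),50)[:2].round(1) for p in((155,312),(350,368),(448,203))])
print('stand top side',[onz(D,s2(*p),50)[:2].round(1) for p in((122,262),(280,432),(480,325))])
print('handle top z100 scene',[onz(S,s1(*p),100)[:2].round(1) for p in((255,182),(315,198),(357,137),(295,115))])
print('handle top z100 side',[onz(D,s2(*p),100)[:2].round(1) for p in((217,160),(270,220),(335,190),(275,127))])
# correspondences
T('roller L',s3(432,183),s4(309,221))
T('roller R',s3(370,305),s4(411,313))
T('knob pod',s3(587,123),s4(325,94))
T('btn red',s3(485,73),s4(230,136)); T('btn yel',s3(476,91),s4(243,149)); T('btn grn',s3(467,108),s4(257,163))
T('panel c1',s3(400,30),s4(243,112)); T('panel c2',s3(527,67),s4(295,158));T('panel c3',s3(495,136),s4(195,222));T('panel c4',s3(364,92),s4(145,175))
T('base front-R',s3(42,280),s4(180,585))
T('base front-L',s3(155,97),s4(30,410))
T('vial cap',s3(182,125),s4(112,383));T('vial foot',s3(122,220),s4(197,470))
E
python3 m.py
```

```text
stand top scene [array([431. , 261.4]), array([503.6, 273.8]), array([489.5, 364.7])]
stand top side [array([414.8, 350.5]), array([430.4, 258.4]), array([501.3, 270.2])]
handle top z100 scene [array([454.7, 289.8]), array([476.4, 293.8]), array([472.3, 328.1]), array([448. , 326.5])]
handle top z100 side [array([445.4, 325.6]), array([449.6, 293.5]), array([471.5, 295.9]), array([466.2, 330.6])]
roller L [659.6 -28.   69.6] 1.1
roller R [ 674.8 -117.7   70.5] 0.3
knob pod [719.   48.2  83.5] 0.3
btn red [647.9  50.2  80.2] 0.4
btn yel [649.9  36.8  79.1] 0.5
btn grn [651.8  23.1  78.6] 0.1
panel c1 [623.7  -3.3 164.4] 5.5
panel c2 [675.4  32.9  91.2] 44.3
panel c3 [638.7  79.8 -29.7] 8.3
panel c4 [584.3  27.7  73.8] 40.8
base front-R [ 480.1 -179.1   13.7] 1.0
base front-L [457.2 -35.4  18.9] 0.2
vial cap [500.9 -61.1  49.7] 0.1
vial foot [ 514.2 -138.4   52.8] 1.3
```

Call:
{"name": "step_arm", "arguments": {"moves": [{"grip": -1, "linear": [0, 0, 0], "turn": 8.5}, {"grip": -1, "linear": [0, 0, 0], "turn": 8.5}, {"grip": -1, "linear": [0, 0, 0], "turn": 8.5}, {"grip": -1, "linear": [0, 0, 0], "turn": 8.5}, {"grip": -1, "linear": [0, 0, 0], "turn": 8.5}, {"grip": -1, "linear": [0, 0, 0], "turn": 8.5}, {"grip": -1, "linear": [0, 0, 0], "turn": 8.5}]}}

```text
t: 0.85
position: [188.8, 540.6, 227.3]
eef_rot: [0.001, 0.641, 0.768, -0.004]
contact_force: [-0.1, 0.0, 0.5]
width: 85.4
```

```bash
cat > g.py <<'E'
from h import *
from scipy.spatial.transform import Rotation as Ro
import sys
def st():
    o=ctrl.get_obs(); q=o['eef_rot']; R=Ro.from_quat([q[1],q[2],q[3],q[0]]).as_matrix()
    return o,R
def rel(p):
    o,R=st(); return R.T@(np.array(p,float)-o['position'])
if __name__=='__main__':
    o,R=st()
    print('t',round(o['t'],2),'p',o['position'].round(2),'F',o['contact_force'].round(2),'Ftool',(R.T@o['contact_force']).round(2),'w',round(o['width'],1),'yaw_y',np.degrees(np.arctan2(R[1,1],R[0,1])).round(2),'tilt',np.degrees(np.arccos(-R[2,2])).round(2), 'q6',o['joint_pos'][5].round(2))
    if len(sys.argv)>3: print('need tool mm',rel(list(map(float,sys.argv[1:4]))).round(2))
E
python3 g.py 460 311 180
```

```text
t 0.85 p [188.78 540.65 227.34] F [-0.1   0.03  0.46] Ftool [ 0.05 -0.1  -0.46] w 85.4 yaw_y 10.28 tilt 0.42 q6 0.84
need tool mm [-274.11  226.1    47.75]
```

Call:
{"name": "step_arm", "arguments": {"moves": [{"grip": -1, "linear": [-0.04, 0.033, 0], "turn": 0.5}, {"grip": -1, "linear": [-0.04, 0.033, 0], "turn": 0}, {"grip": -1, "linear": [-0.04, 0.033, 0], "turn": 0}, {"grip": -1, "linear": [-0.04, 0.033, 0], "turn": 0}, {"grip": -1, "linear": [-0.04, 0.033, 0], "turn": 0}, {"grip": -1, "linear": [-0.04, 0.033, 0], "turn": 0}, {"grip": -1, "linear": [-0.015, 0.01, 0], "turn": 0}, {"grip": -1, "linear": [0, 0, 0], "turn": 0}]}}

```text
t: 1.65
position: [432.5, 325.9, 224.9]
eef_rot: [0.0, 0.644, 0.765, -0.005]
contact_force: [-1.1, 0.7, 1.0]
width: 85.4
```

```bash
python3 g.py 460 311 180; python3 - <<'E'
from h import *
import pickle
c=cam('wrist'); im=ctrl.grab_frame('wrist'); cv2.imwrite('pics/w1.png',im[:,:,::-1]); pickle.dump(c,open('w1.pkl','wb'))
E
```

```text
t 1.65 p [432.51 325.88 224.87] F [-1.12  0.66  1.03] Ftool [ 0.83 -1.   -1.03] w 85.4 yaw_y 9.75 tilt 0.57 q6 0.26
need tool mm [-19.03  24.9   44.8 ]
```

View pics/w1.png

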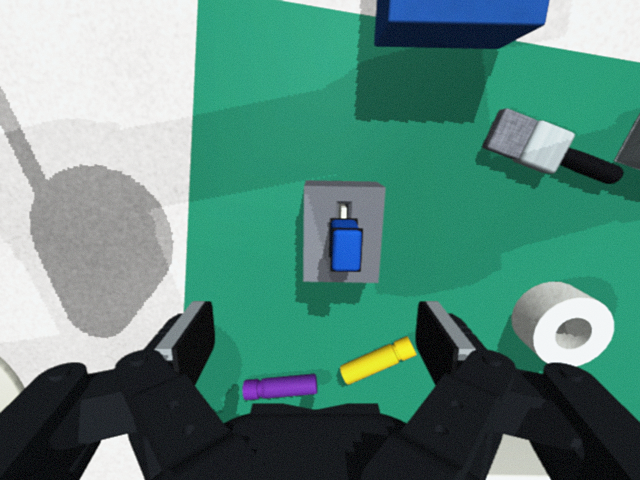

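```bash
python3 - <<'E'
from h import *
import pickle
c=pickle.load(open('w1.pkl','rb'));im=cv2.imread('pics/w1.png').astype(int)
b,g,r=im[...,0],im[...,1],im[...,2]
m=((b>150)&(r<60)&(g<120)).astype(np.uint8); m[:,:280]=0;m[:150]=0;m[:,400:]=0
rc=cv2.minAreaRect(np.argwhere(m)[:,::-1].astype(np.float32)); print(rc)
P=[onz(c,p,100)[:2] for p in cv2.boxPoints(rc)]; print(np.round(P,1),np.mean(P,0))
print([np.degrees(np.arctan2(*(P[i+1]-P[i])[::-1])).round(1) for i in range(3)])
crop('pics/w1.png',290,170,400,300,4.6,'pics/w1c.png')
E
```

```text
((346.5, 245.0), (48.0, 27.0), 90.0)
[[445.2 339.4]
 [466.5 343. ]
 [474.9 303. ]
 [452.7 299.1]] [459.80277039 321.13687533]
[np.float64(9.8), np.float64(-78.1), np.float64(-170.1)]
```

View pics/w1c.png

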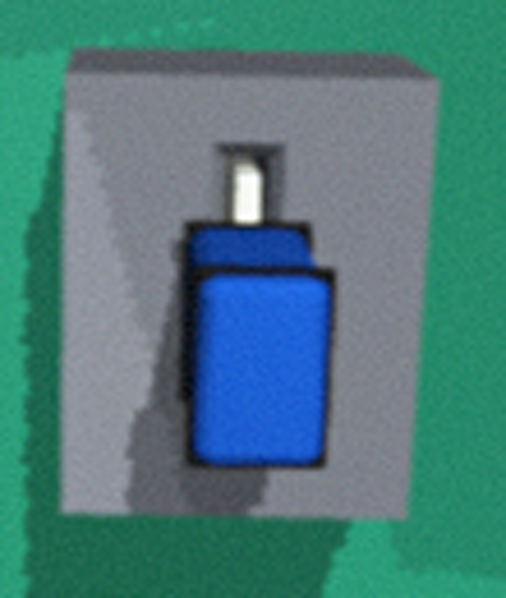

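```bash
python3 - <<'E'
from h import *
import pickle
c=pickle.load(open('w1.pkl','rb'))
f=lambda p:(290+p[0]/4.6,170+p[1]/4.6)
for z,ps in((100,((195,268),(335,272),(325,467),(190,462))),(50,((65,75),(438,78),(408,520),(62,513)))):
    P=np.array([onz(c,f(p),z)[:2] for p in ps]); print(P.round(1).tolist(),P.mean(0).round(1))
    for i in range(4):
        d=P[(i+1)%4]-P[i]; print(np.degrees(np.arctan2(d[1],d[0])).round(1),np.linalg.norm(d).round(1))
E
```

```text
[[445.8, 333.4], [470.1, 336.9], [475.9, 300.9], [451.5, 297.6]] [460.8 317.2]
8.1 24.5
-80.9 36.5
-172.4 24.5
99.1 36.2
[[417.2, 356.4], [490.9, 368.5], [506.2, 274.1], [431.7, 262.8]] [461.5 315.4]
9.3 74.8
-80.8 95.6
-171.4 75.3
98.8 94.7
```

```bash
python3 g.py 460 314 63
```

```text
t 1.7 p [431.75 326.67 224.84] F [-0.38 -0.1  -0.7 ] Ftool [-0.03 -0.39  0.7 ] w 85.4 yaw_y 9.81 tilt 0.57 q6 0.26
need tool mm [-16.28  26.94 161.74]
```

Call:
{"name": "step_arm", "arguments": {"moves": [{"grip": -1, "linear": [-0.016, 0.027, 0], "turn": 0.7}, {"grip": -1, "linear": [0, 0, 0.04], "turn": 0}, {"grip": -1, "linear": [0, 0, 0.04], "turn": 0}, {"grip": -1, "linear": [0, 0, 0], "turn": 0}]}}

```text
t: 2.1
position: [459.0, 319.0, 144.0]
eef_rot: [-0.0, 0.647, 0.762, -0.003]
contact_force: [-1.1, -1.2, -0.5]
width: 85.5
```

```bash
python3 g.py 460 314 63
```

```text
t 2.1 p [459.05 319.02 143.97] F [-1.09 -1.24 -0.52] Ftool [-1.04 -1.28  0.53] w 85.5 yaw_y 9.36 tilt 0.38 q6 0.23
need tool mm [-4.81  0.57 80.99]
```

Call:
{"name": "step_arm", "arguments": {"moves": [{"grip": -1, "linear": [-0.004, 0.001, 0.03], "turn": 0.3}, {"grip": -1, "linear": [0, 0, 0.03], "turn": 0}, {"grip": -1, "linear": [0, 0, 0.018], "turn": 0}, {"grip": -1, "linear": [0, 0, 0], "turn": 0}]}}

```text
t: 2.5
position: [460.0, 320.5, 70.2]
eef_rot: [0.0, 0.647, 0.763, -0.0]
contact_force: [0.1, -0.8, -1.0]
width: 85.7
```

```bash
python3 g.py 460 314 63;python3 - <<'E'
from h import *
cv2.imwrite('pics/w2.png',ctrl.grab_frame('wrist')[:,:,::-1])
E
```

```text
t 2.5 p [460.04 320.55  70.17] F [ 0.08 -0.82 -1.02] Ftool [-0.82 -0.06  1.02] w 85.7 yaw_y 9.41 tilt 0.06 q6 0.23
need tool mm [-6.45 -1.11  7.17]
```

View pics/w2.png

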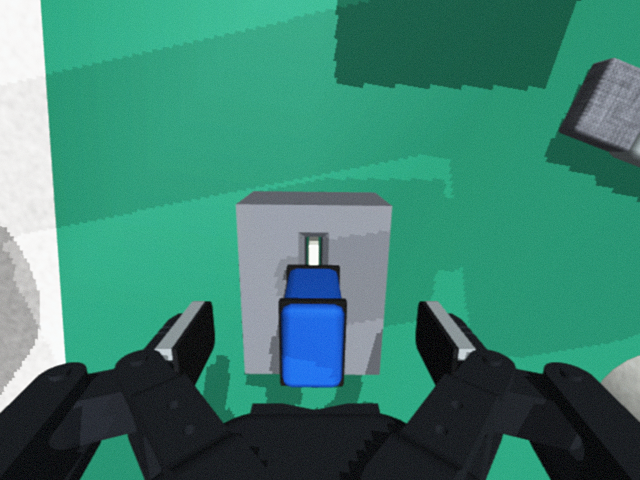

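Call:
{"name": "step_arm", "arguments": {"moves": [{"grip": -1, "linear": [-0.006, 0, 0.007], "turn": 0.3}, {"grip": -1, "linear": [-0.001, 0, 0], "turn": 0}]}}

```text
t: 2.75
position: [464.1, 315.7, 68.3]
eef_rot: [0.002, 0.648, 0.762, 0.003]
contact_force: [0.6, -0.2, -1.0]
width: 85.6
```

```bash
python3 g.py 460 314 63;python3 - <<'E'
from h import *
c=cam('wrist')
# where is handle top centre in y from this view: print projected predicted pixel for centre at y=311..318
im=ctrl.grab_frame('wrist');cv2.imwrite('pics/w3.png',im[:,:,::-1])
im=im.astype(int);m=(im[...,2]>150)&(im[...,0]<60)&(im[...,1]<120);m[:150]=0
ys=np.argwhere(m); print(ys.min(0),ys.max(0))
for yv in (311,313,315,317):
    print(yv,[proj(c,[460+s*np.sin(np.radians(9.2)),yv-s*np.cos(np.radians(9.2)),100]).round(0).tolist() for s in(-18,18)])
E
```

```text
t 2.75 p [464.09 315.72  68.32] F [ 0.56 -0.19 -1.04] Ftool [-0.28  0.52  1.04] w 85.6 yaw_y 9.21 tilt 0.47 q6 0.22
need tool mm [-1.05 -4.36  5.28]
[260 274] [377 335]
311 [[299.0, 308.0], [300.0, 392.0]]
313 [[300.0, 303.0], [301.0, 388.0]]
315 [[301.0, 298.0], [302.0, 384.0]]
317 [[302.0, 293.0], [303.0, 379.0]]
```

View pics/w3.png

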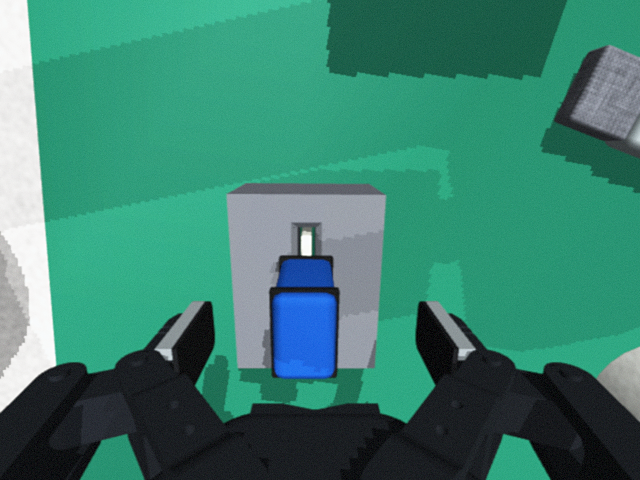

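Call:
{"name": "step_arm", "arguments": {"moves": [{"grip": -1, "linear": [0, -0.004, 0.004], "turn": 0}]}}

```text
t: 2.9
position: [462.5, 315.9, 66.9]
eef_rot: [0.003, 0.648, 0.761, 0.006]
contact_force: [-0.9, 0.5, 0.8]
width: 85.6
```

```bash
python3 g.py 460.5 315 63
```

```text
t 2.9 p [462.53 315.93  66.93] F [-0.95  0.54  0.82] Ftool [ 0.69 -0.84 -0.83] w 85.6 yaw_y 9.18 tilt 0.8 q6 0.22
need tool mm [-0.61 -2.2   3.89]
```

Call:
{"name": "step_arm", "arguments": {"moves": [{"grip": -1, "linear": [0, 0, 0], "turn": 0}]}}

```text
t: 3.0
position: [462.0, 315.8, 66.9]
eef_rot: [0.003, 0.648, 0.761, 0.006]
contact_force: [0.1, -0.0, 0.3]
width: 85.4
```

```bash
python3 g.py 460.5 315 63
```

```text
t 3.0 p [461.96 315.83  66.88] F [ 0.12 -0.02  0.27] Ftool [-0.04  0.12 -0.27] w 85.4 yaw_y 9.18 tilt 0.77 q6 0.22
need tool mm [-0.59 -1.62  3.86]
```

Call:
{"name": "step_arm", "arguments": {"moves": [{"grip": -1, "linear": [0, -0.003, 0.006], "turn": 0}, {"grip": -1, "linear": [0, 0, 0], "turn": 0}]}}

```text
t: 3.2
position: [459.0, 315.4, 60.9]
eef_rot: [0.004, 0.648, 0.761, 0.006]
contact_force: [-0.4, 0.5, -1.0]
width: 85.6
```

```bash
python3 g.py 460.5 315 63
```

```text
t 3.2 p [459.03 315.42  60.91] F [-0.45  0.52 -0.95] Ftool [ 0.58 -0.37  0.95] w 85.6 yaw_y 9.18 tilt 0.81 q6 0.23
need tool mm [-0.64  1.41 -2.08]
```

Call:
{"name": "step_arm", "arguments": {"moves": [{"grip": -0.3, "linear": [0, 0.001, 0], "turn": 0}, {"grip": 0.2, "linear": [0, 0, 0], "turn": 0}, {"grip": 1, "linear": [0, 0, 0], "turn": 0}, {"grip": 1, "linear": [0, 0, 0], "turn": 0}, {"grip": 1, "linear": [0, 0, 0], "turn": 0}]}}

```text
t: 3.7
position: [460.3, 315.7, 61.0]
eef_rot: [0.004, 0.648, 0.761, 0.006]
contact_force: [0.8, 0.3, -0.8]
width: 23.4
```

```bash
python3 g.py 460.5 315 63
```

```text
t 3.7 p [460.28 315.69  60.98] F [ 0.79  0.33 -0.82] Ftool [0.19 0.82 0.83] w 23.4 yaw_y 9.18 tilt 0.82 q6 0.23
need tool mm [-0.71  0.13 -2.02]
```

Call:
{"name": "step_arm", "arguments": {"moves": [{"grip": 1, "linear": [0, 0, 0], "turn": 0}, {"grip": 1, "linear": [0, 0, -0.01], "turn": 0}, {"grip": 1, "linear": [0, 0, -0.01], "turn": 0}]}}

```text
t: 4.0
position: [458.6, 315.0, 80.4]
eef_rot: [0.003, 0.648, 0.761, 0.005]
contact_force: [0.3, 0.2, -0.6]
width: 23.4
```

```bash
python3 g.py 460.3 315.7 61
```

```text
t 4.0 p [458.63 314.95  80.36] F [ 0.31  0.22 -0.6 ] Ftool [0.16 0.33 0.6 ] w 23.4 yaw_y 9.17 tilt 0.6 q6 0.23
need tool mm [ 0.44  1.57 19.37]
```

Call:
{"name": "step_arm", "arguments": {"moves": [{"grip": 1, "linear": [0, 0.001, -0.015], "turn": 0}, {"grip": 1, "linear": [0, 0.001, -0.015], "turn": 0}, {"grip": 1, "linear": [0, 0, -0.03], "turn": 0}, {"grip": 1, "linear": [0, 0, -0.04], "turn": 0}, {"grip": 1, "linear": [0, 0, 0], "turn": 0}]}}

```text
t: 4.5
position: [460.2, 315.2, 189.1]
eef_rot: [0.004, 0.648, 0.761, 0.006]
contact_force: [1.0, 0.4, 0.6]
width: 23.6
```

```bash
python3 g.py 460.3 315.7 61; python3 - <<'E'
from h import *
cv2.imwrite('pics/w4.png',ctrl.grab_frame('wrist')[:,:,::-1])
E
```

```text
t 4.5 p [460.17 315.21 189.08] F [1.02 0.38 0.63] Ftool [ 0.21  1.07 -0.62] w 23.6 yaw_y 9.18 tilt 0.83 q6 0.22
need tool mm [ 1.1000e-01 -1.6100e+00  1.2807e+02]
```

View pics/w4.png

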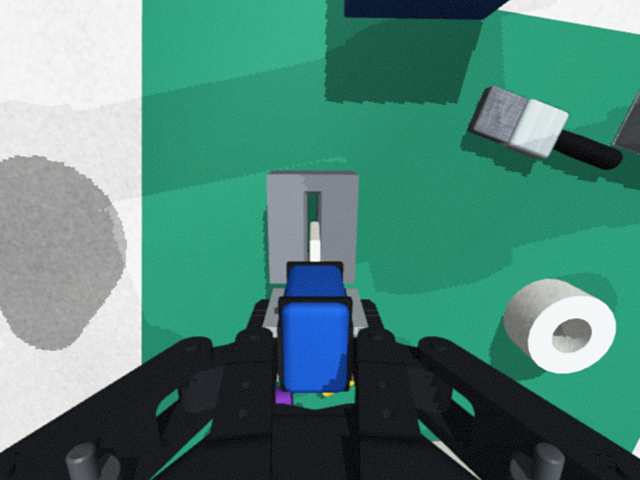

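```bash
cat >> m.py <<'E'
print('---')
T('bar L',s3(535,178),s4(350,155));T('bar L2',s3(430,150),s4(280,208));T('bar R',s3(440,360),s4(500,292));T('barR2',s3(340,325),s4(425,340))
T('clamp knob',s3(358,375),s4(447,365))
E
python3 m.py | sed -n '/---/,$p'; python3 g.py 481 -105 180
```

```text
---
bar L [709.9   3.6  73.4] 0.7
bar L2 [647.7 -11.7  73.4] 0.4
bar R [ 728.2 -131.7   75.7] 4.0
barR2 [ 669.2 -139.6   74. ] 0.4
clamp knob [ 684.8 -146.3   44.5] 0.3
t 4.55 p [458.6  314.55 186.02] F [ 1.09 -0.46 -0.77] Ftool [-0.63  1.    0.78] w 23.5 yaw_y 9.18 tilt 0.55 q6 0.22
need tool mm [-417.76  -44.87    4.93]
```

Call:
{"name": "step_arm", "arguments": {"moves": [{"grip": 1, "linear": [-0.045, -0.005, 0], "turn": 0}, {"grip": 1, "linear": [-0.045, -0.005, 0], "turn": 0}, {"grip": 1, "linear": [-0.045, -0.005, 0], "turn": 0}, {"grip": 1, "linear": [-0.045, -0.005, 0], "turn": 0}, {"grip": 1, "linear": [-0.045, -0.005, 0], "turn": 0}, {"grip": 1, "linear": [-0.045, -0.005, 0], "turn": 0}, {"grip": 1, "linear": [-0.045, -0.005, 0], "turn": 0}, {"grip": 1, "linear": [-0.045, -0.005, 0], "turn": 0}, {"grip": 1, "linear": [-0.045, -0.005, 0], "turn": 0}, {"grip": 1, "linear": [0, 0, 0], "turn": 0}]}}

```text
t: 5.55
position: [473.3, -105.5, 177.0]
eef_rot: [-0.002, 0.646, 0.763, 0.001]
contact_force: [0.2, 0.8, -0.8]
width: 23.3
```

```bash
python3 g.py 481 -105 140
```

```text
t 5.55 p [ 473.34 -105.45  177.04] F [ 0.21  0.76 -0.77] Ftool [0.71 0.33 0.78] w 23.3 yaw_y 9.48 tilt 0.32 q6 -0.64
need tool mm [-1.02  7.66 37.03]
```

Call:
{"name": "step_arm", "arguments": {"moves": [{"grip": 1, "linear": [-0.001, 0.007, 0.02], "turn": 0}, {"grip": 1, "linear": [0, 0, 0.02], "turn": 0}, {"grip": 1, "linear": [0, 0, 0], "turn": 0}]}}

```text
t: 5.85
position: [478.7, -105.0, 134.1]
eef_rot: [-0.004, 0.648, 0.762, 0.001]
contact_force: [0.0, 1.0, -1.5]
width: 23.5
```

```bash
python3 g.py 481 -105 95; python3 - <<'E'
from h import *
import pickle
pickle.dump(cam('wrist'),open('w5.pkl','wb'))
for n in('wrist','scene','side'): cv2.imwrite(f'pics/{n}5.png',ctrl.grab_frame(n)[:,:,::-1])
crop('pics/scene5.png',195,160,420,380,2.7,'pics/c5.png')
crop('pics/side5.png',245,165,485,375,2.8,'pics/c6.png')
E
```

```text
t 5.85 p [ 478.73 -105.01  134.08] F [ 0.05  1.02 -1.5 ] Ftool [0.98 0.22 1.5 ] w 23.5 yaw_y 9.24 tilt 0.53 q6 -0.63
need tool mm [-0.69  2.39 39.06]
```

View pics/wrist5.png

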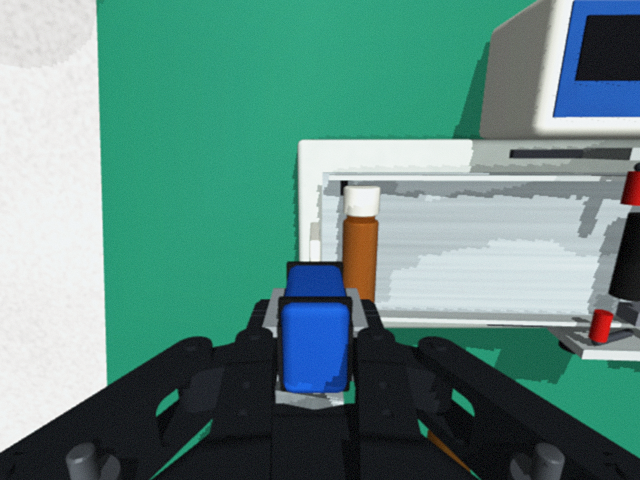

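View pics/c5.png

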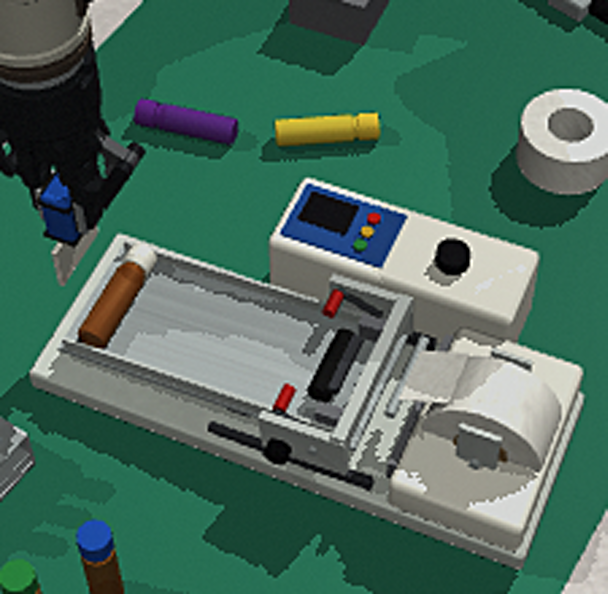

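View pics/c6.png

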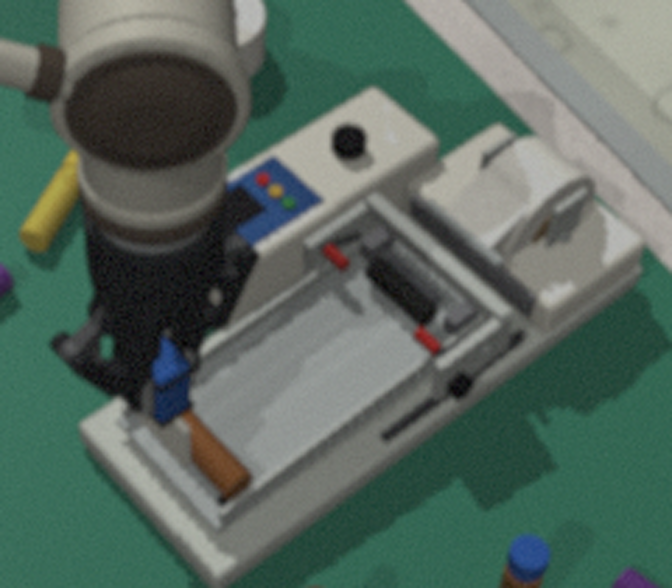

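```bash
python3 - <<'E'
from h import *
import pickle
c=pickle.load(open('w5.pkl','rb'))
a=np.radians(9.3);u=np.array([np.cos(a),np.sin(a)]);v=np.array([-u[1],u[0]])
o=np.array([478.73,-105.01])
for n,uv,z in(('vialcapend',(362,186),52.4),('vial mid',(360,270),52.4),('vial l',(343,270),52.4),('track low end',(322,250),39),('lip',(314,250),39),('guide far',(420,176),53),('guide near',(450,322),53),('roller L',(636,187),71),('roller R',(600,325),71),('base left',(300,200),15)):
    p=onz(c,uv,z)[:2]; print(n,p.round(1),'rel TCP',((p-o)@u).round(1),((p-o)@v).round(1))
S=cam('scene')
im=cv2.imread('pics/scene5.png');crop('pics/scene5.png',205,215,265,300,7,'pics/c7.png')
E
```

```text
vialcapend [502.8 -55.2] rel TCP 31.8 45.2
vial mid [ 512.8 -112.6] rel TCP 32.4 -13.0
vial l [ 501.1 -114.5] rel TCP 20.5 -13.0
track low end [ 485.1 -106.4] rel TCP 6.0 -2.4
lip [ 479.3 -107.3] rel TCP 0.2 -2.4
guide far [538.4 -42.9] rel TCP 68.9 51.6
guide near [ 585.2 -141.3] rel TCP 99.2 -53.0
roller L [661.9 -28.1] rel TCP 193.2 46.3
roller R [ 675.8 -118.9] rel TCP 192.2 -45.5
base left [463.3 -76.4] rel TCP -10.6 30.7
```

View pics/c7.png

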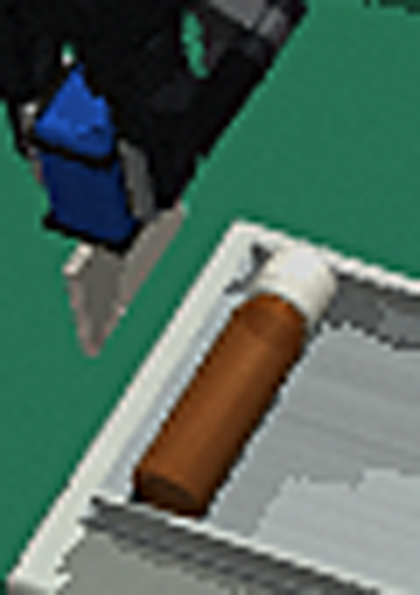

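Call:
{"name": "step_arm", "arguments": {"moves": [{"grip": 1, "linear": [-0.001, 0.004, 0.013], "turn": 0}, {"grip": 1, "linear": [0, 0, 0.013], "turn": 0}, {"grip": 1, "linear": [0, 0, 0], "turn": 0}]}}

```text
t: 6.3
position: [487.2, -106.1, 112.1]
eef_rot: [0.001, 0.647, 0.762, 0.003]
contact_force: [-1.0, 0.4, -0.8]
width: 23.5
```

```bash
python3 g.py 482 -105 95
```

```text
t 6.3 p [ 487.22 -106.14  112.06] F [-0.98  0.38 -0.81] Ftool [ 0.53 -0.91  0.8 ] w 23.5 yaw_y 9.35 tilt 0.34 q6 -0.63
need tool mm [ 1.94 -5.06 17.03]
```

Call:
{"name": "step_arm", "arguments": {"moves": [{"grip": 1, "linear": [0.001, -0.005, 0.006], "turn": 0}]}}

```text
t: 6.4
position: [483.0, -106.2, 106.5]
eef_rot: [0.002, 0.647, 0.763, 0.003]
contact_force: [-0.1, -0.3, -0.2]
width: 23.0
```

```bash
python3 g.py 482 -105 95
```

```text
t 6.4 p [ 483.04 -106.25  106.48] F [-0.08 -0.25 -0.23] Ftool [-0.24 -0.12  0.23] w 23.0 yaw_y 9.38 tilt 0.42 q6 -0.63
need tool mm [ 1.39 -0.91 11.48]
```

Call:
{"name": "step_arm", "arguments": {"moves": [{"grip": 1, "linear": [0, 0, 0], "turn": 0}]}}

```text
t: 6.5
position: [481.6, -105.6, 105.1]
eef_rot: [0.001, 0.647, 0.763, 0.003]
contact_force: [-1.0, -0.6, -0.5]
width: 23.9
```

```bash
python3 g.py 482 -105 95
```

```text
t 6.5 p [ 481.56 -105.62  105.12] F [-1.02 -0.57 -0.46] Ftool [-0.4  -1.1   0.45] w 23.9 yaw_y 9.38 tilt 0.3 q6 -0.63
need tool mm [ 0.51  0.49 10.12]
```

Call:
{"name": "step_arm", "arguments": {"moves": [{"grip": 1, "linear": [0, 0, 0], "turn": 0}]}}

```text
t: 6.6
position: [481.5, -105.7, 105.2]
eef_rot: [0.001, 0.647, 0.763, 0.003]
contact_force: [-0.0, 0.3, -0.3]
width: 23.2
```

```bash
python3 g.py 482 -105 95
```

```text
t 6.6 p [ 481.54 -105.68  105.21] F [-0.04  0.31 -0.33] Ftool [0.31 0.   0.34] w 23.2 yaw_y 9.37 tilt 0.31 q6 -0.63
need tool mm [ 0.57  0.52 10.21]
```

Call:
{"name": "step_arm", "arguments": {"moves": [{"grip": 1, "linear": [0, 0, 0.005], "turn": 0}, {"grip": 1, "linear": [0, 0, 0.004], "turn": 0}, {"grip": 1, "linear": [0, 0, 0], "turn": 0}]}}

```text
t: 6.9
position: [481.9, -105.9, 96.1]
eef_rot: [0.001, 0.647, 0.762, 0.003]
contact_force: [-0.1, 0.1, -1.9]
width: 23.4
```

```bash
python3 g.py 482 -105 95
```

```text
t 6.9 p [ 481.93 -105.92   96.11] F [-0.13  0.09 -1.85] Ftool [ 0.11 -0.12  1.85] w 23.4 yaw_y 9.36 tilt 0.36 q6 -0.63
need tool mm [0.9  0.22 1.11]
```

```bash
cat > p.py <<'E'
from g import *
o,R=st(); a=np.radians(9.4);u=np.array([np.cos(a),np.sin(a)]);v=np.array([-u[1],u[0]])
d=o['position'][:2]-np.array([482,-105.]); s=d@u
ft=R.T@o['contact_force']
print('t %.2f s %.2f lat %.2f zerr(+ = too high) %.2f Fy %.2f yaw %.2f tiltvec %s w %.1f'%(o['t'],s,d@v,o['position'][2]-(95+.0524*s),ft[1],np.degrees(np.arctan2(R[1,1],R[0,1])),np.degrees(R[:2,2]).round(2),o['width']))
E
python3 p.py
```

```text
t 6.90 s -0.22 lat -0.90 zerr(+ = too high) 1.12 Fy -0.12 yaw 9.36 tiltvec [0.33 0.14] w 23.4
```

Call:
{"name": "step_arm", "arguments": {"moves": [{"grip": 1, "linear": [0, 0.003, 0.0005], "turn": 0}, {"grip": 1, "linear": [0, 0.003, 0], "turn": 0}, {"grip": 1, "linear": [0, 0.003, 0], "turn": 0}, {"grip": 1, "linear": [0, 0.003, 0], "turn": 0}, {"grip": 1, "linear": [0, 0.003, 0], "turn": 0}]}}

```text
t: 7.4
position: [498.3, -103.5, 96.0]
eef_rot: [0.002, 0.647, 0.762, 0.003]
contact_force: [-0.3, 0.3, -0.5]
width: 23.2
```

```bash
python3 p.py; python3 - <<'E'
from h import *
for n in('scene','side'): cv2.imwrite(f'pics/{n}6.png',ctrl.grab_frame(n)[:,:,::-1])
a=cv2.imread('pics/scene6.png')[200:300,195:295];b=cv2.imread('pics/side6.png')[270:370,265:365]
cv2.imwrite('pics/c8.png',cv2.resize(np.hstack([a,b]),None,fx=4,fy=4,interpolation=cv2.INTER_CUBIC))
E
```

```text
t 7.40 s 16.28 lat -1.16 zerr(+ = too high) 0.11 Fy -0.20 yaw 9.34 tiltvec [0.37 0.12] w 23.2
```

View pics/c8.png

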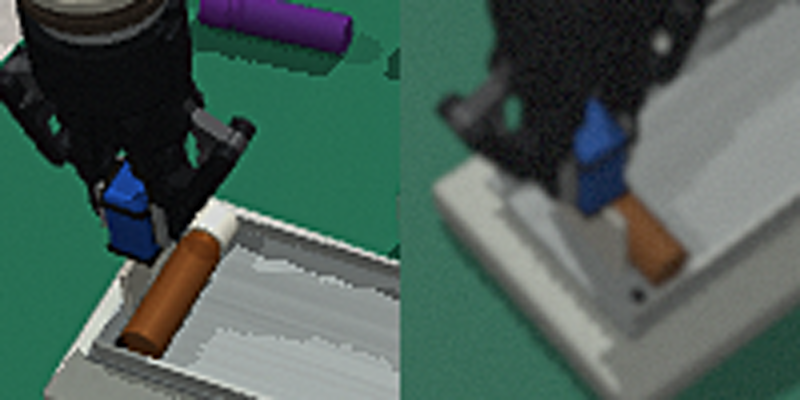

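Call:
{"name": "step_arm", "arguments": {"moves": [{"grip": 1, "linear": [0.001, 0.005, -0.0003], "turn": 0}, {"grip": 1, "linear": [0, 0.005, -0.0003], "turn": 0}, {"grip": 1, "linear": [0, 0.005, -0.0003], "turn": 0}, {"grip": 1, "linear": [0, 0.005, -0.0003], "turn": 0}, {"grip": 1, "linear": [0, 0.005, -0.0003], "turn": 0}, {"grip": 1, "linear": [0, 0.005, -0.0003], "turn": 0}]}}

```text
t: 8.1
position: [530.0, -97.1, 98.1]
eef_rot: [0.002, 0.647, 0.762, 0.003]
contact_force: [1.3, 0.8, -0.8]
width: 23.3
```

```bash
python3 p.py
```

```text
t 8.10 s 48.60 lat -0.03 zerr(+ = too high) 0.53 Fy 1.42 yaw 9.35 tiltvec [0.37 0.13] w 23.3
```

Call:
{"name": "step_arm", "arguments": {"moves": [{"grip": 1, "linear": [0, 0.006, -0.0002], "turn": 0}, {"grip": 1, "linear": [0, 0.006, -0.0002], "turn": 0}, {"grip": 1, "linear": [0, 0.006, -0.0002], "turn": 0}, {"grip": 1, "linear": [0, 0.006, -0.0002], "turn": 0}, {"grip": 1, "linear": [0, 0.006, -0.0002], "turn": 0}, {"grip": 1, "linear": [0, 0.006, -0.0002], "turn": 0}, {"grip": 1, "linear": [0, 0.006, -0.0002], "turn": 0}, {"grip": 1, "linear": [0, 0.006, -0.0002], "turn": 0}]}}

```text
t: 8.9
position: [581.6, -88.5, 99.9]
eef_rot: [0.002, 0.647, 0.762, 0.003]
contact_force: [0.2, 0.0, -1.1]
width: 23.5
```

```bash
python3 p.py
```

```text
t 8.90 s 101.00 lat -0.01 zerr(+ = too high) -0.35 Fy 0.18 yaw 9.35 tiltvec [0.36 0.13] w 23.5
```

Call:
{"name": "step_arm", "arguments": {"moves": [{"grip": 1, "linear": [0, 0.004, -0.0005], "turn": 0}, {"grip": 1, "linear": [0, 0.004, -0.0003], "turn": 0}, {"grip": 1, "linear": [0, 0.004, -0.0002], "turn": 0}, {"grip": 1, "linear": [0, 0.004, -0.0002], "turn": 0}, {"grip": 1, "linear": [0, 0.004, -0.0002], "turn": 0}, {"grip": 1, "linear": [0, 0.004, -0.0002], "turn": 0}, {"grip": 1, "linear": [0, 0.004, -0.0002], "turn": 0}, {"grip": 1, "linear": [0, 0.003, -0.0002], "turn": 0}]}}

```text
t: 9.7
position: [615.1, -83.0, 102.2]
eef_rot: [0.002, 0.647, 0.762, 0.003]
contact_force: [0.7, 0.2, -1.2]
width: 23.3
```

```bash
python3 p.py
```

```text
t 9.70 s 134.89 lat -0.02 zerr(+ = too high) 0.16 Fy 0.74 yaw 9.35 tiltvec [0.35 0.13] w 23.3
```

Call:
{"name": "step_arm", "arguments": {"moves": [{"grip": 1, "linear": [0, 0.001, 0], "turn": 0}, {"grip": 1, "linear": [0, 0.001, 0], "turn": 0}]}}

```text
t: 9.9
position: [617.5, -82.6, 102.3]
eef_rot: [0.002, 0.647, 0.762, 0.003]
contact_force: [-0.1, 0.1, -1.3]
width: 23.1
```

```bash
python3 p.py; python3 - <<'E'
from h import *
n='scene'; cv2.imwrite(f'pics/{n}7.png',ctrl.grab_frame(n)[:,:,::-1])
n='side'; cv2.imwrite(f'pics/{n}7.png',ctrl.grab_frame(n)[:,:,::-1])
a=cv2.imread('pics/scene7.png')[230:340,240:350];b=cv2.imread('pics/side7.png')[230:340,330:440]
cv2.imwrite('pics/c9.png',cv2.resize(np.hstack([a,b]),None,fx=3.6,fy=3.6,interpolation=cv2.INTER_CUBIC))
E
```

```text
t 9.90 s 137.34 lat -0.02 zerr(+ = too high) 0.06 Fy -0.06 yaw 9.36 tiltvec [0.35 0.13] w 23.1
```

View pics/c9.png

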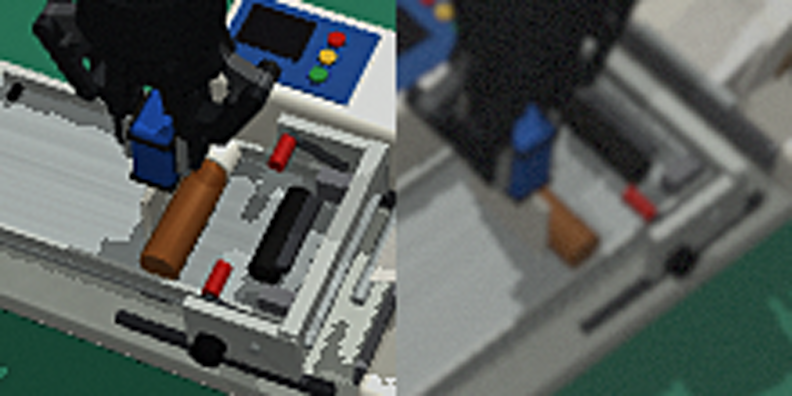

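Call:
{"name": "step_arm", "arguments": {"moves": [{"grip": 1, "linear": [0, 0.002, -0.0001], "turn": 0}, {"grip": 1, "linear": [0, 0.002, -0.0001], "turn": 0}, {"grip": 1, "linear": [0, 0.002, -0.0001], "turn": 0}, {"grip": 1, "linear": [0, 0.002, -0.0001], "turn": 0}, {"grip": 1, "linear": [0, 0.002, -0.0001], "turn": 0}]}}

```text
t: 10.5
position: [627.7, -80.9, 102.8]
eef_rot: [0.001, 0.647, 0.762, 0.003]
contact_force: [-0.5, -0.1, -0.0]
width: 23.4
```

```bash
python3 p.py
```

```text
t 10.50 s 147.66 lat -0.05 zerr(+ = too high) 0.10 Fy -0.50 yaw 9.35 tiltvec [0.33 0.13] w 23.4
```

Call:
{"name": "step_arm", "arguments": {"moves": [{"grip": 1, "linear": [0, 0.001, -0.0001], "turn": 0}, {"grip": 1, "linear": [0, 0.001, -0.0001], "turn": 0}, {"grip": 1, "linear": [0, 0.001, -0.0001], "turn": 0}]}}

```text
t: 10.8
position: [631.1, -80.3, 103.1]
eef_rot: [0.001, 0.647, 0.762, 0.003]
contact_force: [0.8, -0.4, 1.2]
width: 23.1
```

```bash
python3 p.py
```

```text
t 10.80 s 151.09 lat -0.01 zerr(+ = too high) 0.20 Fy 0.72 yaw 9.35 tiltvec [0.33 0.14] w 23.1
```

Call:
{"name": "step_arm", "arguments": {"moves": [{"grip": 1, "linear": [0, 0.001, -0.0001], "turn": 0}, {"grip": 1, "linear": [0, 0.001, -0.0001], "turn": 0}, {"grip": 1, "linear": [0, 0.001, -0.0001], "turn": 0}]}}

```text
t: 11.1
position: [634.2, -79.8, 103.4]
eef_rot: [0.001, 0.647, 0.762, 0.003]
contact_force: [0.5, -0.2, -0.1]
width: 22.9
```

```bash
python3 p.py
```

```text
t 11.10 s 154.27 lat -0.02 zerr(+ = too high) 0.36 Fy 0.44 yaw 9.35 tiltvec [0.33 0.14] w 22.9
```

Call:
{"name": "step_arm", "arguments": {"moves": [{"grip": 1, "linear": [0, 0.001, 0], "turn": 0}, {"grip": 1, "linear": [0, 0.001, 0], "turn": 0}]}}

```text
t: 11.3
position: [636.4, -79.5, 103.5]
eef_rot: [0.001, 0.647, 0.762, 0.003]
contact_force: [0.1, 0.5, -1.3]
width: 23.1
```

Call:
{"name": "step_arm", "arguments": {"moves": [{"grip": 1, "linear": [0, 0.001, 0], "turn": 0}, {"grip": 1, "linear": [0, 0.001, 0], "turn": 0}]}}

```text
t: 11.5
position: [638.5, -79.1, 103.5]
eef_rot: [0.001, 0.647, 0.762, 0.003]
contact_force: [0.2, -0.5, -0.1]
width: 23.4
```

Call:
{"name": "step_arm", "arguments": {"moves": [{"grip": 1, "linear": [0, 0.001, 0], "turn": 0}, {"grip": 1, "linear": [0, 0.001, 0], "turn": 0}]}}

```text
t: 11.7
position: [640.3, -78.8, 103.5]
eef_rot: [0.001, 0.647, 0.762, 0.002]
contact_force: [-3.2, -1.2, -0.5]
width: 22.9
```

```bash
python3 p.py
```

```text
t 11.70 s 160.47 lat -0.02 zerr(+ = too high) 0.05 Fy -3.37 yaw 9.36 tiltvec [0.27 0.13] w 22.9
```

Call:
{"name": "step_arm", "arguments": {"moves": [{"grip": 1, "linear": [0, 0.001, 0], "turn": 0}]}}

```text
t: 11.8
position: [640.4, -78.7, 103.1]
eef_rot: [0.0, 0.647, 0.762, 0.002]
contact_force: [-3.8, -0.5, -0.4]
width: 23.0
```

Call:
{"name": "step_arm", "arguments": {"moves": [{"grip": 1, "linear": [0, 0.001, 0], "turn": 0}]}}

```text
t: 11.9
position: [640.6, -78.6, 102.7]
eef_rot: [-0.001, 0.647, 0.763, 0.001]
contact_force: [-3.2, -0.6, -0.6]
width: 23.3
```

Call:
{"name": "step_arm", "arguments": {"moves": [{"grip": 1, "linear": [0, 0.001, 0], "turn": 0}]}}

```text
t: 12.0
position: [641.1, -78.5, 102.4]
eef_rot: [-0.001, 0.647, 0.763, 0.0]
contact_force: [-4.3, -0.6, -0.7]
width: 23.2
```

```bash
python3 p.py
```

```text
t 12.00 s 161.26 lat 0.20 zerr(+ = too high) -1.06 Fy -4.37 yaw 9.37 tiltvec [-0.1   0.13] w 23.2
```

Call:
{"name": "step_arm", "arguments": {"moves": [{"grip": 1, "linear": [0, 0.0013, -0.001], "turn": 0}]}}

```text
t: 12.1
position: [641.9, -78.3, 103.0]
eef_rot: [-0.002, 0.647, 0.763, -0.0]
contact_force: [-3.3, -0.6, 0.0]
width: 23.3
```

Call:
{"name": "step_arm", "arguments": {"moves": [{"grip": 1, "linear": [0, 0.0014, -0.001], "turn": 0}]}}

```text
t: 12.2
position: [643.2, -78.0, 104.0]
eef_rot: [-0.002, 0.647, 0.762, -0.0]
contact_force: [-2.8, -0.3, 1.1]
width: 23.2
```

```bash
python3 p.py
```

```text
t 12.20 s 163.48 lat 0.27 zerr(+ = too high) 0.44 Fy -2.81 yaw 9.37 tiltvec [-0.2   0.14] w 23.2
```

Call:
{"name": "step_arm", "arguments": {"moves": [{"grip": 1, "linear": [0, 0.0014, -0.0002], "turn": 0}, {"grip": 1, "linear": [0, 0.0014, -0.0003], "turn": 0}]}}

```text
t: 12.4
position: [646.5, -77.5, 104.8]
eef_rot: [-0.002, 0.647, 0.762, 0.0]
contact_force: [-2.6, -0.1, -0.6]
width: 23.1
```

Call:
{"name": "step_arm", "arguments": {"moves": [{"grip": 1, "linear": [0, 0.0014, -0.0003], "turn": 0}, {"grip": 1, "linear": [0, 0.0014, -0.0003], "turn": 0}]}}

```text
t: 12.6
position: [650.0, -76.9, 105.7]
eef_rot: [-0.001, 0.647, 0.762, 0.0]
contact_force: [-1.6, -0.5, -1.4]
width: 23.5
```

```bash
python3 p.py
```

```text
t 12.60 s 170.34 lat 0.27 zerr(+ = too high) 1.77 Fy -1.63 yaw 9.37 tiltvec [-0.09  0.15] w 23.5
```

Call:
{"name": "step_arm", "arguments": {"moves": [{"grip": 1, "linear": [0, 0.0011, 0.0006], "turn": 0}, {"grip": 1, "linear": [0, 0.0011, 0.0005], "turn": 0}]}}

```text
t: 12.8
position: [652.7, -76.5, 104.8]
eef_rot: [-0.001, 0.647, 0.763, 0.001]
contact_force: [-3.3, -1.0, 0.4]
width: 23.6
```

Call:
{"name": "step_arm", "arguments": {"moves": [{"grip": 1, "linear": [0, 0.0011, 0.0004], "turn": 0}, {"grip": 1, "linear": [0, 0.0011, 0.0002], "turn": 0}]}}

```text
t: 13.0
position: [654.5, -76.1, 103.8]
eef_rot: [-0.002, 0.647, 0.763, 0.0]
contact_force: [-3.5, -0.8, 0.1]
width: 23.3
```

```bash
python3 p.py
```

```text
t 13.00 s 174.94 lat 0.32 zerr(+ = too high) -0.35 Fy -3.61 yaw 9.37 tiltvec [-0.14  0.14] w 23.3
```

Call:
{"name": "step_arm", "arguments": {"moves": [{"grip": 1, "linear": [0, 0.0012, -0.0004], "turn": 0}]}}

```text
t: 13.1
position: [655.6, -75.9, 104.0]
eef_rot: [-0.002, 0.647, 0.763, 0.0]
contact_force: [-3.0, -1.3, 0.2]
width: 23.4
```

Call:
{"name": "step_arm", "arguments": {"moves": [{"grip": 1, "linear": [0, 0.0012, -0.0004], "turn": 0}]}}

```text
t: 13.2
position: [656.7, -75.7, 104.3]
eef_rot: [-0.002, 0.647, 0.763, -0.0]
contact_force: [-3.5, -0.4, 0.1]
width: 23.4
```

Call:
{"name": "step_arm", "arguments": {"moves": [{"grip": 1, "linear": [0, 0.0012, -0.0003], "turn": 0}]}}

```text
t: 13.3
position: [658.0, -75.5, 104.6]
eef_rot: [-0.002, 0.647, 0.763, -0.0]
contact_force: [-2.7, -0.6, 0.8]
width: 23.3
```

```bash
python3 p.py
```

```text
t 13.30 s 178.41 lat 0.39 zerr(+ = too high) 0.28 Fy -2.77 yaw 9.38 tiltvec [-0.2   0.15] w 23.3
```

Call:
{"name": "step_arm", "arguments": {"moves": [{"grip": 1, "linear": [0, 0.0011, -0.0002], "turn": 0}]}}

```text
t: 13.4
position: [659.2, -75.3, 104.9]
eef_rot: [-0.002, 0.647, 0.763, -0.0]
contact_force: [-3.3, -0.0, -0.0]
width: 23.6
```

Call:
{"name": "step_arm", "arguments": {"moves": [{"grip": 1, "linear": [0, 0.0011, -0.0002], "turn": 0}]}}

```text
t: 13.5
position: [660.4, -75.1, 105.1]
eef_rot: [-0.002, 0.647, 0.763, -0.0]
contact_force: [-3.4, -0.4, -0.5]
width: 23.6
```

Call:
{"name": "step_arm", "arguments": {"moves": [{"grip": 1, "linear": [0, 0.001, -0.0002], "turn": 0}]}}

```text
t: 13.6
position: [661.6, -74.9, 105.4]
eef_rot: [-0.002, 0.647, 0.763, 0.0]
contact_force: [-3.6, -0.7, 0.0]
width: 23.4
```

Call:
{"name": "step_arm", "arguments": {"moves": [{"grip": 1, "linear": [0, 0.001, -0.0002], "turn": 0}]}}

```text
t: 13.7
position: [662.8, -74.7, 105.7]
eef_rot: [-0.002, 0.647, 0.762, 0.0]
contact_force: [-1.9, -0.7, 0.5]
width: 23.3
```

```bash
python3 p.py
```

```text
t 13.70 s 183.32 lat 0.32 zerr(+ = too high) 1.09 Fy -2.02 yaw 9.37 tiltvec [-0.15  0.15] w 23.3
```

Call:
{"name": "step_arm", "arguments": {"moves": [{"grip": 1, "linear": [0, 0.0008, 0.0003], "turn": 0}]}}

```text
t: 13.8
position: [664.0, -74.5, 105.6]
eef_rot: [-0.002, 0.647, 0.763, 0.0]
contact_force: [-2.0, 0.5, 0.6]
width: 23.3
```

Call:
{"name": "step_arm", "arguments": {"moves": [{"grip": 1, "linear": [0, 0.0008, 0.0002], "turn": 0}]}}

```text
t: 13.9
position: [665.2, -74.4, 105.4]
eef_rot: [-0.001, 0.647, 0.762, 0.001]
contact_force: [-2.1, -0.6, -1.3]
width: 23.2
```

Call:
{"name": "step_arm", "arguments": {"moves": [{"grip": 1, "linear": [0, 0.0008, 0.0001], "turn": 0}]}}

```text
t: 14.0
position: [665.9, -74.3, 105.3]
eef_rot: [-0.001, 0.647, 0.763, 0.0]
contact_force: [-5.2, -1.4, -0.0]
width: 23.6
```

```bash
python3 p.py
```

```text
t 14.00 s 186.41 lat 0.29 zerr(+ = too high) 0.55 Fy -5.36 yaw 9.38 tiltvec [-0.09  0.15] w 23.6
```

Call:
{"name": "step_arm", "arguments": {"moves": [{"grip": 1, "linear": [0, 0.0009, -0.0001], "turn": 0}]}}

```text
t: 14.1
position: [666.0, -74.2, 105.1]
eef_rot: [-0.002, 0.647, 0.763, -0.0]
contact_force: [-5.3, -1.5, 0.7]
width: 23.3
```

Call:
{"name": "step_arm", "arguments": {"moves": [{"grip": 1, "linear": [0, 0.0011, -0.0003], "turn": 0}]}}

```text
t: 14.2
position: [666.1, -74.2, 105.0]
eef_rot: [-0.003, 0.647, 0.763, -0.001]
contact_force: [-5.2, -0.9, 0.2]
width: 23.3
```

```bash
python3 p.py
```

```text
t 14.20 s 186.70 lat 0.33 zerr(+ = too high) 0.25 Fy -5.31 yaw 9.39 tiltvec [-0.38  0.13] w 23.3
```

Call:
{"name": "step_arm", "arguments": {"moves": [{"grip": 1, "linear": [0, -0.002, 0], "turn": 0}, {"grip": 1, "linear": [0, -0.003, 0], "turn": 0}, {"grip": 1, "linear": [0, -0.004, 0], "turn": 0}, {"grip": 1, "linear": [0, -0.005, 0], "turn": 0}, {"grip": 1, "linear": [0, -0.005, 0.0003], "turn": 0}]}}

```text
t: 14.7
position: [649.2, -77.2, 105.8]
eef_rot: [-0.0, 0.647, 0.763, 0.001]
contact_force: [-0.2, -0.1, -1.2]
width: 23.4
```

```bash
python3 p.py; python3 - <<'E'
from h import *
n='scene'; cv2.imwrite(f'pics/{n}8.png',ctrl.grab_frame(n)[:,:,::-1])
n='side'; cv2.imwrite(f'pics/{n}8.png',ctrl.grab_frame(n)[:,:,::-1])
a=cv2.imread('pics/scene8.png')[230:340,240:350];b=cv2.imread('pics/side8.png')[220:330,340:450]
cv2.imwrite('pics/c10.png',cv2.resize(np.hstack([a,b]),None,fx=3.6,fy=3.6,interpolation=cv2.INTER_CUBIC))
E
```

```text
t 14.70 s 169.45 lat 0.10 zerr(+ = too high) 1.95 Fy -0.17 yaw 9.38 tiltvec [0.07 0.13] w 23.4
```

View pics/c10.png

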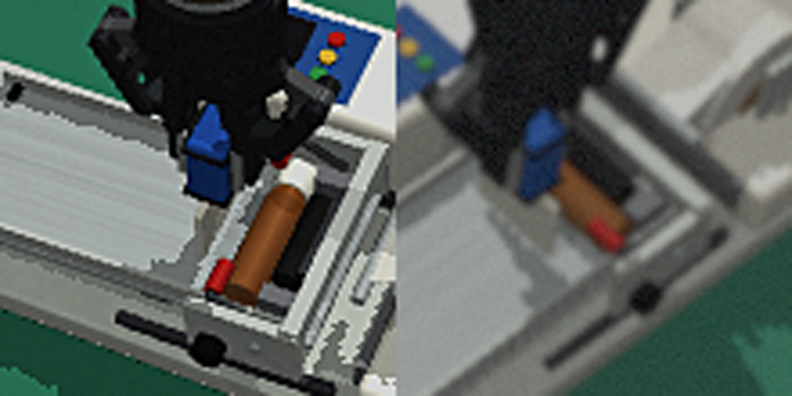

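Call:
{"name": "step_arm", "arguments": {"moves": [{"grip": 1, "linear": [0, -0.01, -0.001], "turn": 0}, {"grip": 1, "linear": [0, -0.01, -0.005], "turn": 0}, {"grip": 1, "linear": [0, -0.01, -0.02], "turn": 0}, {"grip": 1, "linear": [0, 0, -0.03], "turn": 0}, {"grip": 1, "linear": [0, 0, -0.03], "turn": 0}, {"grip": 1, "linear": [0, 0, 0], "turn": 0}]}}

```text
t: 15.4
position: [616.1, -82.6, 194.7]
eef_rot: [-0.001, 0.647, 0.762, 0.001]
contact_force: [0.5, 0.3, -0.3]
width: 23.4
```

```bash
python3 p.py; python3 g.py 460.3 315.5 185;python3 - <<'E'
from h import *
n='scene'; cv2.imwrite(f'pics/{n}9.png',ctrl.grab_frame(n)[:,:,::-1])
crop('pics/scene9.png',200,220,400,370,4,'pics/c11.png')
E
```

```text
t 15.40 s 135.92 lat 0.23 zerr(+ = too high) 92.54 Fy 0.57 yaw 9.33 tiltvec [-0.02  0.18] w 23.4
t 15.4 p [616.06 -82.57 194.66] F [ 0.52  0.32 -0.3 ] Ftool [0.23 0.57 0.3 ] w 23.4 yaw_y 9.33 tilt 0.18 q6 -0.49
need tool mm [418.02 -89.2   10.95]
```

View pics/c11.png

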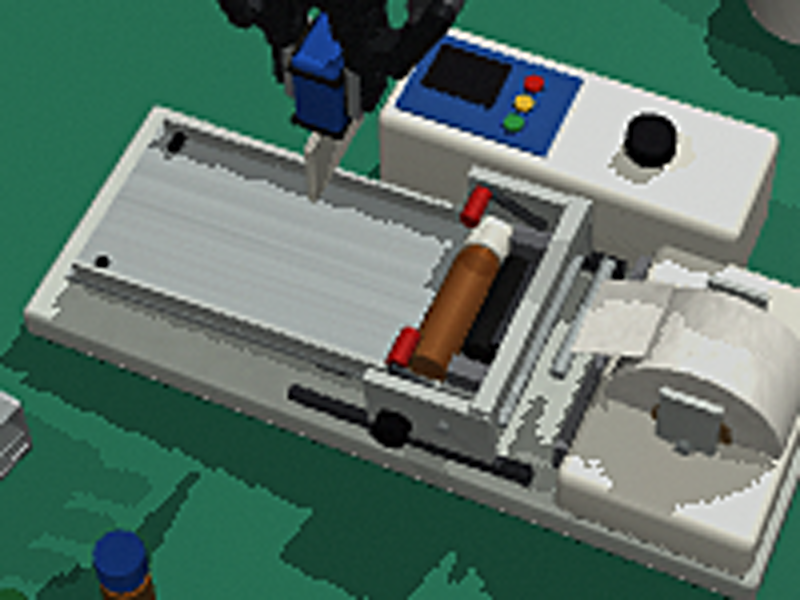

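Call:
{"name": "step_arm", "arguments": {"moves": [{"grip": 1, "linear": [0.045, -0.0095, 0], "turn": 0}, {"grip": 1, "linear": [0.045, -0.0095, 0], "turn": 0}, {"grip": 1, "linear": [0.045, -0.0095, 0], "turn": 0}, {"grip": 1, "linear": [0.045, -0.0095, 0], "turn": 0}, {"grip": 1, "linear": [0.045, -0.0095, 0], "turn": 0}, {"grip": 1, "linear": [0.045, -0.0095, 0], "turn": 0}, {"grip": 1, "linear": [0.045, -0.0095, 0], "turn": 0}, {"grip": 1, "linear": [0.045, -0.0095, 0], "turn": 0}, {"grip": 1, "linear": [0.03, -0.0095, 0], "turn": 0}, {"grip": 1, "linear": [0, 0, 0], "turn": 0}]}}

```text
t: 16.45
position: [454.2, 299.8, 180.2]
eef_rot: [-0.009, 0.649, 0.76, -0.006]
contact_force: [-0.4, -0.9, -0.3]
width: 23.6
```

```bash
python3 g.py 460.3 315.5 140
```

```text
t 16.45 p [454.15 299.81 180.22] F [-0.4  -0.87 -0.34] Ftool [-0.8  -0.53  0.35] w 23.6 yaw_y 9.01 tilt 1.26 q6 0.2
need tool mm [14.28  9.37 40.12]
```

```bash
cat > q.py <<'E'
from g import *
R0=Ro.from_quat([.648,.761,.006,.004]).as_matrix(); p0=np.array([460.28,315.69,60.98])
o,R=st()
for n,h in(('edge',-51),('grip',14)):
    w=p0+np.array([0,0,h]); pt=R0.T@(w-p0)      # paddle point in tool frame
    now=o['position']+R@pt; e=now-w
    print(n,'err in tool axes (xy)',(R.T@(np.array([e[0],e[1],0])))[:2].round(2),'height above rest',e[2].round(1))
Rr=R@R0.T; print('t',round(o['t'],2),'paddle tilt deg',np.degrees(Rr[:2,2]).round(2),'dyaw',np.degrees(np.arctan2(Rr[1,0],Rr[0,0])).round(2),'F',o['contact_force'].round(1),'z',o['position'][2].round(1))
E
python3 q.py
```

```text
edge err in tool axes (xy) [-14.49 -10.34] height above rest 119.3
grip err in tool axes (xy) [-14.79  -8.04] height above rest 119.2
t 16.45 paddle tilt deg [2.04 0.05] dyaw -0.16 F [-0.4 -0.9 -0.3] z 180.2
```

Call:
{"name": "step_arm", "arguments": {"moves": [{"grip": 1, "linear": [0.014, 0.009, 0.01], "turn": 0}, {"grip": 1, "linear": [0, 0, 0.02], "turn": 0}, {"grip": 1, "linear": [0, 0, 0.02], "turn": 0}, {"grip": 1, "linear": [0, 0, 0], "turn": 0}]}}

```text
t: 16.85
position: [457.4, 314.1, 124.2]
eef_rot: [-0.01, 0.649, 0.761, -0.009]
contact_force: [-1.3, -0.4, -1.5]
width: 23.1
```

```bash
python3 q.py
```

```text
edge err in tool axes (xy) [-1.   -5.13] height above rest 63.3
grip err in tool axes (xy) [-1.14 -2.49] height above rest 63.2
t 16.85 paddle tilt deg [2.32 0.25] dyaw -0.04 F [-1.3 -0.4 -1.5] z 124.2
```

Call:
{"name": "step_arm", "arguments": {"moves": [{"grip": 1, "linear": [0.001, 0.004, 0], "turn": 0}, {"grip": 1, "linear": [0, 0, 0], "turn": 0}]}}

```text
t: 17.05
position: [461.6, 314.7, 123.9]
eef_rot: [-0.01, 0.649, 0.761, -0.009]
contact_force: [0.3, -0.5, -0.6]
width: 23.4
```

```bash
python3 q.py;  python3 - <<'E'
from h import *
for n in('wrist','scene','side'): cv2.imwrite(f'pics/{n}10.png',ctrl.grab_frame(n)[:,:,::-1])
a=cv2.imread('pics/scene10.png')[90:190,275:375];b=cv2.imread('pics/side10.png')[130:230,150:250]
cv2.imwrite('pics/c12.png',cv2.resize(np.hstack([a,b]),None,fx=4,fy=4,interpolation=cv2.INTER_CUBIC))
E
```

```text
edge err in tool axes (xy) [-1.13 -1.  ] height above rest 62.9
grip err in tool axes (xy) [-1.24  1.72] height above rest 62.9
t 17.05 paddle tilt deg [2.39 0.29] dyaw -0.11 F [ 0.3 -0.5 -0.6] z 123.9
```

View pics/wrist10.png

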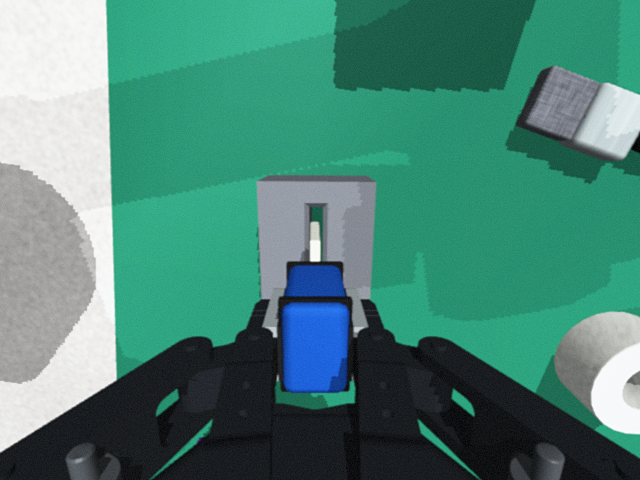

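View pics/c12.png

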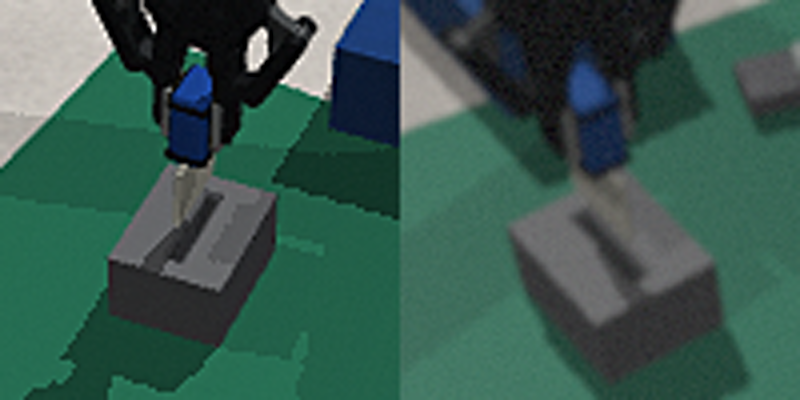

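Call:
{"name": "step_arm", "arguments": {"moves": [{"grip": 1, "linear": [0.001, 0, 0.01], "turn": 0}, {"grip": 1, "linear": [0, 0, 0.008], "turn": 0}, {"grip": 1, "linear": [0, 0, 0], "turn": 0}]}}

```text
t: 17.5
position: [461.8, 316.3, 106.4]
eef_rot: [-0.009, 0.649, 0.761, -0.008]
contact_force: [-0.2, 0.5, -0.8]
width: 23.5
```

```bash
python3 q.py
```

```text
edge err in tool axes (xy) [ 0.5  -0.33] height above rest 45.5
grip err in tool axes (xy) [0.33 2.14] height above rest 45.5
t 17.5 paddle tilt deg [2.18 0.2 ] dyaw -0.09 F [-0.2  0.5 -0.8] z 106.4
```

Call:
{"name": "step_arm", "arguments": {"moves": [{"grip": 1, "linear": [0, -0.0005, 0.006], "turn": 0}, {"grip": 1, "linear": [0, 0, 0.006], "turn": 0}]}}

```text
t: 17.7
position: [461.4, 316.5, 94.2]
eef_rot: [-0.009, 0.649, 0.761, -0.007]
contact_force: [-0.8, 0.0, -1.0]
width: 23.4
```

```bash
python3 q.py
```

```text
edge err in tool axes (xy) [ 0.73 -0.68] height above rest 33.3
grip err in tool axes (xy) [0.54 1.72] height above rest 33.2
t 17.7 paddle tilt deg [2.11 0.17] dyaw -0.08 F [-0.8  0.  -1. ] z 94.2
```

In the slot, no contact force. Continue.

Call:
{"name": "step_arm", "arguments": {"moves": [{"grip": 1, "linear": [0, 0, 0.007], "turn": 0}, {"grip": 1, "linear": [0, 0, 0.007], "turn": 0}]}}

```text
t: 17.9
position: [461.0, 316.5, 79.0]
eef_rot: [-0.009, 0.649, 0.761, -0.007]
contact_force: [0.2, 0.2, -0.6]
width: 23.3
```

```bash
python3 q.py
```

```text
edge err in tool axes (xy) [ 0.83 -1.07] height above rest 18.1
grip err in tool axes (xy) [0.65 1.32] height above rest 18.0
t 17.9 paddle tilt deg [2.11 0.17] dyaw -0.08 F [ 0.2  0.2 -0.6] z 79.0
```

Call:
{"name": "step_arm", "arguments": {"moves": [{"grip": 1, "linear": [0, 0.0003, 0.007], "turn": 0}, {"grip": 1, "linear": [0, 0, 0.006], "turn": 0}, {"grip": 1, "linear": [0, 0, 0], "turn": 0}]}}

```text
t: 18.2
position: [459.8, 316.1, 63.1]
eef_rot: [-0.01, 0.649, 0.761, -0.008]
contact_force: [-0.2, 0.0, -1.2]
width: 23.6
```

```bash
python3 q.py
```

```text
edge err in tool axes (xy) [ 0.58 -2.41] height above rest 2.1
grip err in tool axes (xy) [0.44 0.18] height above rest 2.1
t 18.2 paddle tilt deg [2.27 0.24] dyaw -0.08 F [-0.2  0.  -1.2] z 63.1
```

Call:
{"name": "step_arm", "arguments": {"moves": [{"grip": 1, "linear": [0, 0.001, 0.0015], "turn": 0}, {"grip": 1, "linear": [0, 0, 0.001], "turn": 0}]}}

```text
t: 18.4
position: [461.0, 316.4, 61.1]
eef_rot: [-0.01, 0.649, 0.761, -0.008]
contact_force: [-3.9, -2.1, 8.6]
width: 23.1
```

```bash
python3 q.py
```

```text
edge err in tool axes (xy) [ 0.64 -1.22] height above rest 0.2
grip err in tool axes (xy) [0.51 1.37] height above rest 0.1
t 18.4 paddle tilt deg [2.27 0.24] dyaw -0.07 F [-3.9 -2.1  8.6] z 61.1
```

Call:
{"name": "step_arm", "arguments": {"moves": [{"grip": 0.2, "linear": [0, 0, 0], "turn": 0}, {"grip": -0.2, "linear": [0, 0, 0], "turn": 0}, {"grip": -1, "linear": [0, 0, 0], "turn": 0}, {"grip": -1, "linear": [0, 0, 0], "turn": 0}, {"grip": -1, "linear": [0, 0, -0.01], "turn": 0}, {"grip": -1, "linear": [0, 0, -0.03], "turn": 0}, {"grip": -1, "linear": [0, 0, -0.05], "turn": 0}, {"grip": -1, "linear": [0, 0, -0.05], "turn": 0}, {"grip": -1, "linear": [0, 0, 0], "turn": 0}]}}

```text
t: 19.3
position: [464.8, 316.3, 208.6]
eef_rot: [-0.009, 0.649, 0.761, -0.008]
contact_force: [0.4, 0.3, 0.8]
width: 85.3
```

```bash
python3 g.py;  python3 - <<'E'
from h import *
for n in('wrist','scene','side'): cv2.imwrite(f'pics/{n}11.png',ctrl.grab_frame(n)[:,:,::-1])
a=cv2.imread('pics/scene11.png');b=cv2.imread('pics/side11.png')
t=np.hstack([a[100:200,270:370],b[140:240,150:250]]);u=np.hstack([a[240:340,270:370],b[220:320,340:440]])
cv2.imwrite('pics/c13.png',cv2.resize(np.vstack([t,u]),None,fx=3,fy=3,interpolation=cv2.INTER_CUBIC))
E
```

```text
t 19.3 p [464.78 316.34 208.65] F [0.37 0.34 0.78] Ftool [ 0.28  0.4  -0.79] w 85.3 yaw_y 9.09 tilt 1.42 q6 0.22
```

View pics/c13.png

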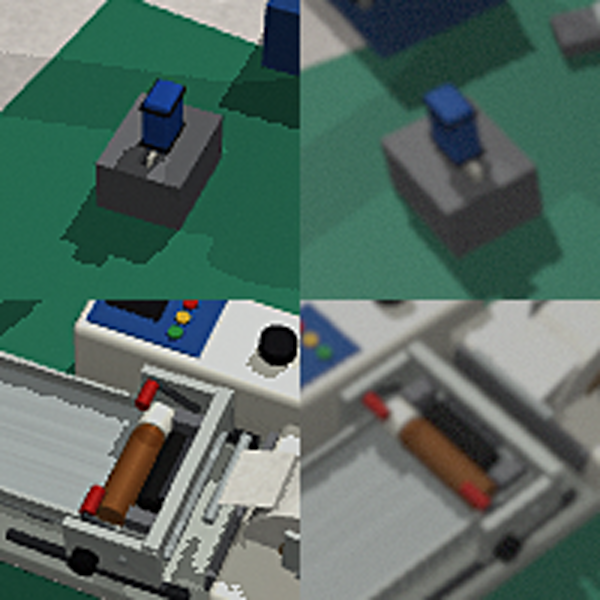

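View pics/wrist11.png

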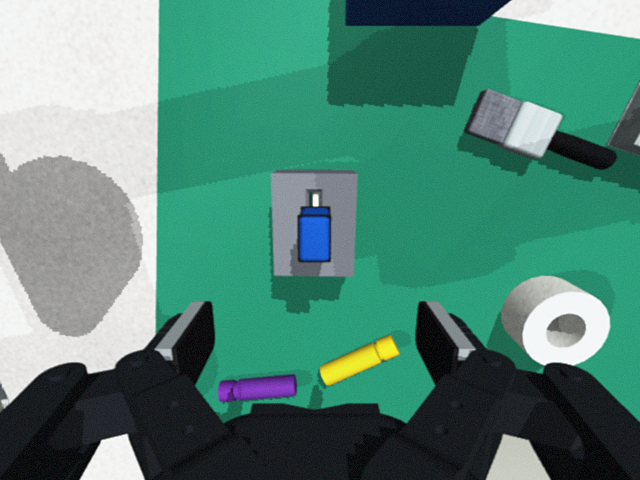

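View pics/scene11.png

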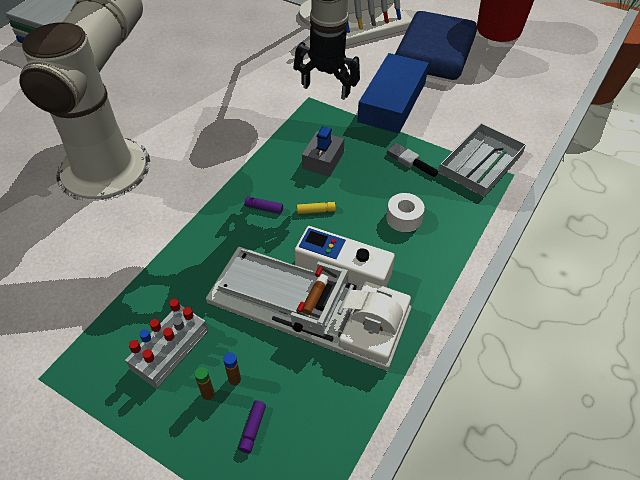

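```bash
python3 -c "
from workcell import ctrl
print(ctrl.sign_off(), ctrl.get_obs()['t'])"
```

```text
the job is handed in; nothing more can be done
the job is handed in; nothing more can be done
```

The vial is loaded and the paddle is back in its stand; I handed the job in at about 19.5 s of the 67 s allowed.

- **Pushing in:** I took the paddle from its stand and rolled the amber, white-capped vial up the track with the blade. The rollers took 2 to 4 N, met close to where the pictures put them. At the stop the force rose to about 5.3 N with almost no further travel. I read the force only after each row or short group of rows, with about 1 N of noise. The highest reading was 5.5 N, so a brief peak between readings would not show.
- **Vial:** the last scene and side pictures show it lying between the red rollers and the black stop. It had stayed there for more than 4 s with the paddle off it.
- **Paddle:** it went back into the slot with the tool about 2.3° off the pickup tilt, and I released it once the handle rested on the stand. The last pictures show it upright and seated. I judged this by eye; I did not measure its final position or tilt.
- **Other things on the counter:** they look unmoved in the last scene picture, also by eye, and the gripper is open and clear above the stand.

The position readings of the stand from the three cameras disagreed by up to about 6 mm. I therefore returned the paddle to the pose recorded at pickup.

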